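Brake lever check on the instrument carriage

TASK

Check the brake of the grey instrument carriage: with the backs of the closed fingers press the red lever in towards the black guide bar until it comes up solid against its stop, short of the bar, hold it there for about two seconds without forcing it, and ease it all the way out again without letting it snap. Then record the check by pushing the indicator's grey cover fully to its far end, so that it hides the red window and shows the green. Grip nothing, do not touch the guide bar, leave all the loose things where they are, and finish clear of everything.

Things in the scene. Friction and masses are not known exactly. Their poses are not given: they have to be found in the camera images.
- brake_carriage: grey fixed carriage, deck x -90 to 145, y +-120 mm, 30 mm thick. Origin on the table below the middle of the guide bar; x axis level, from lever to bar (the way to press, within 20 degrees of straight away from the robot), y along the bar, z up. Posts at y +-105 mm, tops 129 mm above the table. White drive block at x 80 to 136 mm, up to 107 mm above the table.
- guide_bar: black rubber-covered bar, 26 mm diameter, 194 mm long, level along the carriage's y axis; origin at its middle, 115 mm above the table. The lever is pressed towards it; it must not itself be touched.
- brake_lever (a joint): red lever, level blade 150 long, 10 thick, 22 mm tall, ball at its free end; vertical pivot at carriage x -45, y +95 mm, runs towards carriage -y. In rad: 0 fully out (splayed 0.26 from the bar), 0.26 in on its solid stop (parallel to the bar, 27 mm short of its surface). Sprung outwards: at lever_pad 2 N starts it, 5 N brings it to the stop. Snaps out if let go; over 40 N is forcing it.
- lever_pad (a point): point to press: on the lever's outer face (away from the bar), 120 mm from the pivot, at the blade's middle height, 115 mm above the table (blade 104 to 126 mm). Moves with the lever, about 31 mm towards the bar from fully out to the stop. The deck is 74 mm below the blade.
- check_indicator: low aluminium plate 200 x 116 mm, fixed on the table, top 15 mm above the table, side guides to 25 mm. Origin under its centre; x axis level, the way the cover is pushed (within 23 degrees of straight away from the robot), z up. Green window in its near half (x < 0), red window in its far half.
- indicator_cover (a joint): grey ribbed cover 96 mm along the plate, 98 mm wide (too wide to grip), from 16 to 46 mm above the table, sliding along the plate's x. In m: 0 at the near end (green hidden), 0.095 at the solid stop at the far end (red hidden, green showing). Starts between 0 and 0.02. About 2 N of friction; stays where it is left.
- cover_near_end (a point): centre of the cover's near end face, the face to push on, 31 mm above the table; it faces the indicator's -x and moves with the cover.
- cap_jar: small white jar with a blue cap, 32 mm diameter, 48 mm tall, standing on the carriage deck near the lever's pivot, on the robot's side of the lever; loose, to be left alone. Origin at the centre of its underside.
- slide_box: flat blue box 32 x 75 x 22 mm lying on the carriage deck behind the guide bar; loose, to be left alone. Origin at the centre of its underside.
- media_bottle: amber bottle with orange cap, 58 mm diameter, 120 mm tall, on the table out to the right side; loose, to be left alone. Origin at the centre of its underside.
- dish_stack: two stacked clear dishes, 90 mm diameter, 34 mm tall in all, on the table out to the left side; loose, to be left alone. Origin at the centre of its underside.
- sample_vial: small glass vial with a green cap, 28 mm diameter, 60 mm tall, standing on the table between the carriage and the indicator; loose, to be left alone. Origin at the centre of its underside.
- tip_box: yellow box with a clear lid, 75 x 110 x 59 mm, on the table in the middle, nearest the robot; loose, to be left alone. Origin at the centre of its underside.
- adjuster_wrench: flat wrench 140 mm long lying on the table towards its far edge, beyond the carriage and indicator; loose, to be left alone.

How it is judged:
On the way, in this order (a step that is already met when the one before it is completed fails the run):
1. the fingers hold the lever pressed in against its stop for one second (value of joint brake_lever above 0.248 rad and contact force between the fingers and brake_lever above 3 N), for 1 s.
2. the lever is fully out again and free of the fingers (value of joint brake_lever below 0.03 rad and contact force between the fingers and brake_lever below 0.5 N), for 0.2 s.
3. the cover is pushed to its far end, showing green (value of joint indicator_cover above 0.09 m), for 0.2 s.
At the end, for the whole second after the job is handed in: The lever was held within 0.012 rad of its stop for at least 1 s by the fingers, is fully out again (below 0.03 rad), the cover is within 5 mm of its far end, and every loose thing is within 15 mm of where it was (value of joint brake_lever below 0.03 rad and value of joint indicator_cover above 0.09 m and distance of each of cap_jar, slide_box, media_bottle, dish_stack, sample_vial, tip_box, adjuster_wrench from where it was at the start of the episode below 0.015 m); the robot touches nothing.
It fails at once if the guide bar is touched or gripped (contact force between any of the fingers, the arm and guide_bar above 1 N).
It fails at once if the lever is forced (over 40 N) (contact force between anything else and brake_lever above 40 N).
It fails at once if the lever is let snap out (faster than 2.5 rad/s) (velocity of joint brake_lever below -2.5 rad/s).
It fails at once if a loose thing is moved more than 15 mm or lifted or tipped (distance of any of cap_jar, slide_box, media_bottle, dish_stack, sample_vial, tip_box, adjuster_wrench from where it was at the start of the episode above 0.015 m or angle between any of cap_jar, slide_box, media_bottle, dish_stack, sample_vial, tip_box, adjuster_wrench's own z axis and vertical above 0.35 rad).
It also fails if it takes over 54 s, if anything falls off the work surface, if the arm or the gripper's body presses on something with over 40 N, if the wrist force passes 120 N, or if a joint passes its speed limit or range.

ROBOT

A 7-joint arm with a two-finger parallel gripper is mounted at the origin on the work surface. World frame = base frame: x ahead of the robot, y to its left, z up, the work surface at z = 0. Lengths are in m, angles in rad, forces in N, time in s.
With the tool pointing down it reaches from about 0.425 to 1.025 m from the base axis. Payload 3.6 kg.
Tool frame: the origin (TCP) lies midway between the tips of the shut fingers; the grasp point (between the pads) lies 19 mm behind it; z points along the fingers, y is the direction in which the jaws open and shut (so a half turn about z gives the same grasp; the last joint's range is limited). The gripper opens to 85 mm and grips with 20 to 120 N. Pads are 22 mm wide; open, the fingers measure 114 mm over their backs; the gripper's body (76 mm by 85 mm) begins 54 mm behind the grasp point. The pads swing forward as they close: fully open they stand 13 mm farther back than shut.
Start: joints at [1.083, 0.591, 0.048, 1.609, -0.033, 0.943, -0.034], TCP at [0.279, -0.669, 0.231] pointing down, gripper open.
Joint ranges: [-2.69, 2.69], [-0.47, 2.24], [-1.27, 1.36], [0.19, 2.51], [-1.53, 4.68], [0.08, 2.07], [-3.09, 3.09]. Speed limits (rad/s): [2.57, 2.57, 3.14, 3.14, 3.14, 3.14, 3.14].

INTERFACE

Orientations are given as a unit quaternion [w, x, y, z].
In Python, from plant import get_obs, camera, sign_off gives the robot as it stands.
- The arm moves only by the shell command python3 -m inch 'ROWS' [OPENING]. ROWS is JSON, a list that holds one entry, the list of rows, each a list of 6 numbers: the shift along the tool's x, y, z in mm, then the turn, a rotation vector about the tool's x, y, z in degrees. In form: [[[x, y, z, ax, ay, az], ...]]. A call has 1 to 20 rows; each row is the pose to reach, as a shift and turn from the pose commanded when the call began, along the tool's axes at that moment; what a row does not reach only later rows make up. A row lasts 1/10 s, in which the tool goes at most 50 mm and 8.59 degrees, less where a joint would pass 70% of its speed; a pose out of reach is approached as far as the arm can. A call with a gripper value outside its range is refused whole. OPENING is the finger opening in mm, from 0 to 85.4, set as the call begins (- or left out, the last holds). The fingers move at their own pace and stop on an object; the grip force is fixed at half the most. Time passes only in rows, so rows that repeat a pose let the fingers close. It gives the time, the measured TCP pose, the force and the opening at its end, in the units of the state.
- get_obs(): the state, without advancing time (a new reading comes with each control period).
- camera(name): name is "side" or "top" or "wrist"; returns a dict with "frame" (384x512x3 uint8, red, green, blue), "K" (3x3 intrinsics, pixels), "R" (3x3) and "t" (3): a world point X has camera coordinates R X + t. Camera axes: x right, y down, z forward; pixel columns grow to the right and rows downward; lengths in m; the calibration is good to about 2 mm. A picture is of the moment at which its call begins. There is no depth.
- sign_off(): hands the job in, once; it reports no verdict.
The state is a dict: "time_s": time; "joint_positions": joint angles; "joint_velocities": joint speeds; "joint_efforts": joint torques, N m; "eef_pos": TCP position; "tcp_rot": TCP orientation; "contact_force": force on the tool from outside, world axes, zero at the start; "torque": the same for the moment, N m; "gripper_width": opening from 0.0 (shut) to 1.0 (fully open).
Only numpy, scipy, OpenCV 4.12 (cv2) and the standard library are available. Lean on these libraries where they do the work, as an engineer would, in place of code of your own. Each camera call takes 0.05 s, during which the arm holds its last target.

## Working session

There is one attempt and no reset: what is moved stays moved. The work goes in short steps, Python scripts to look and compute and a shell command to move; the robot and the scene stay as the last step left them, time stands still between calls to the robot, and variables do not carry over. Pictures are saved under pics/ and viewed, and the job is handed in when it is done.

```bash
ls; mkdir -p pics; python3 - <<'E'
from plant import get_obs,camera
import cv2,numpy as np
for n in("side","top","wrist"):
    c=camera(n); cv2.imwrite(f"pics/{n}0.png",c["frame"][...,::-1]); np.savez(f"{n}0.npz",**c)
    print(n,c["K"].round(1).tolist(),c["R"].round(3).tolist(),c["t"].round(3).tolist())
print(get_obs())
E
```

```text
pics
side [[402.4, 0.0, 253.6], [0.0, 402.4, 192.7], [0.0, 0.0, 1.0]] [[-0.995, -0.102, -0.023], [-0.045, 0.618, -0.785], [0.094, -0.779, -0.619]] [0.576, 0.101, 1.453]
top [[481.4, 0.0, 253.8], [0.0, 481.4, 191.5], [0.0, 0.0, 1.0]] [[-0.023, -1.0, -0.01], [-0.994, 0.024, -0.109], [0.109, 0.008, -0.994]] [0.015, 0.589, 1.576]
wrist [[266.1, 0.0, 256.2], [0.0, 266.1, 189.0], [0.0, 0.0, 1.0]] [[0.384, -0.923, -0.003], [-0.888, -0.37, 0.273], [-0.253, -0.103, -0.962]] [-0.723, -0.035, 0.38]
{'time_s': 0.15, 'joint_positions': array([ 1.08248102,  0.59188731,  0.04831429,  1.60953996, -0.03331572,
        0.94268264, -0.03370588]), 'joint_velocities': array([-8.39727359e-04, -2.79179632e-03,  7.98312568e-04, -5.15748210e-03,
       -1.09755056e-03,  4.77442680e-04,  4.68249756e-05]), 'joint_efforts': array([ 2.62729576e-03, -5.49247885e+01,  1.54938038e+00, -1.98454803e+01,
        9.51577647e-03,  5.69731841e-03, -1.57228743e-05]), 'eef_pos': array([ 0.27862957, -0.66862664,  0.2304142 ]), 'tcp_rot': array([-8.30144103e-04,  9.80571959e-01,  1.96157845e-01, -2.09230052e-04]), 'contact_force': array([ 0.09014393, -0.24574833,  0.13813323]), 'torque': array([ 0.02800651, -0.0068769 , -0.00859892]), 'gripper_width': 0.998738840478242}
```

View pics/side0.png

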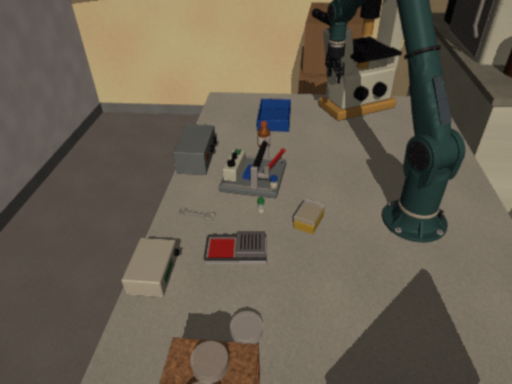

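View pics/top0.png

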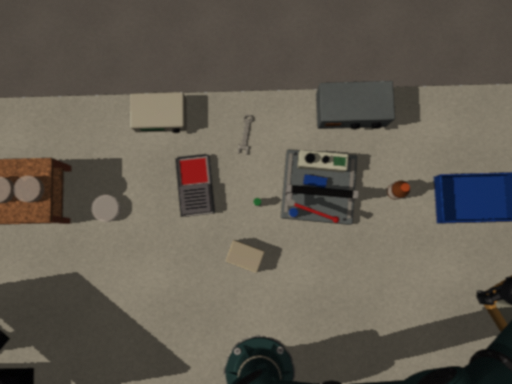

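View pics/wrist0.png

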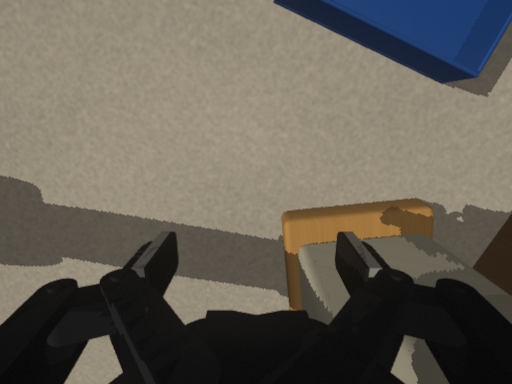

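```bash
python3 - <<'E'
import cv2,numpy as np
t=cv2.imread("pics/top0.png")
a=cv2.resize(t[140:235,270:420],None,fx=5,fy=5,interpolation=cv2.INTER_CUBIC)
b=cv2.resize(t[140:280,165:285],None,fx=4,fy=4,interpolation=cv2.INTER_CUBIC)
cv2.imwrite("pics/a.png",a);cv2.imwrite("pics/b.png",b)
s=cv2.imread("pics/side0.png")
cv2.imwrite("pics/c.png",cv2.resize(s[120:270,200:340],None,fx=4,fy=4,interpolation=cv2.INTER_CUBIC))
E
```

```text
(no output)
```

View pics/a.png

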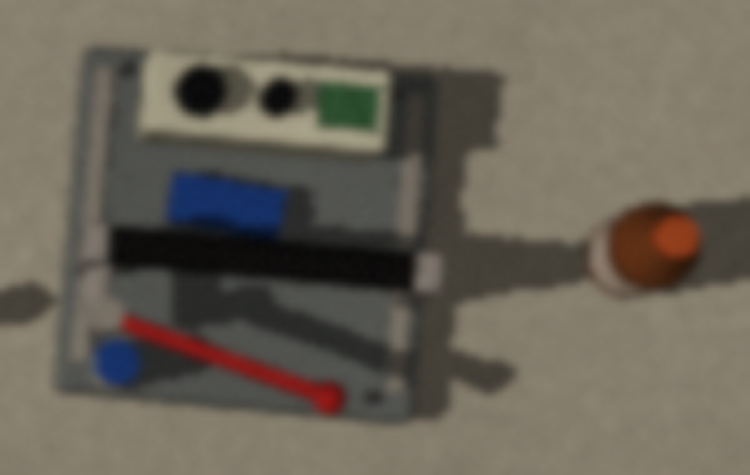

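View pics/b.png

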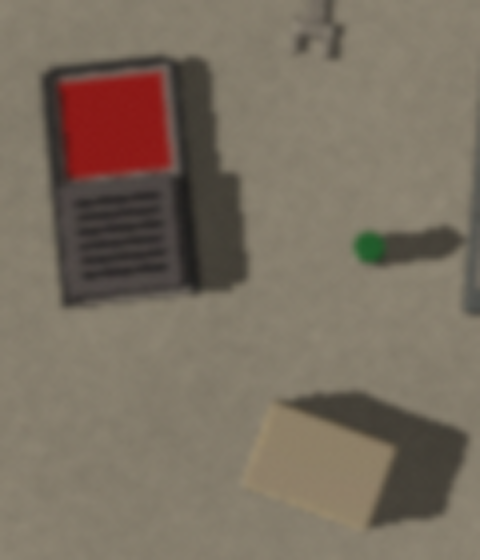

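View pics/c.png

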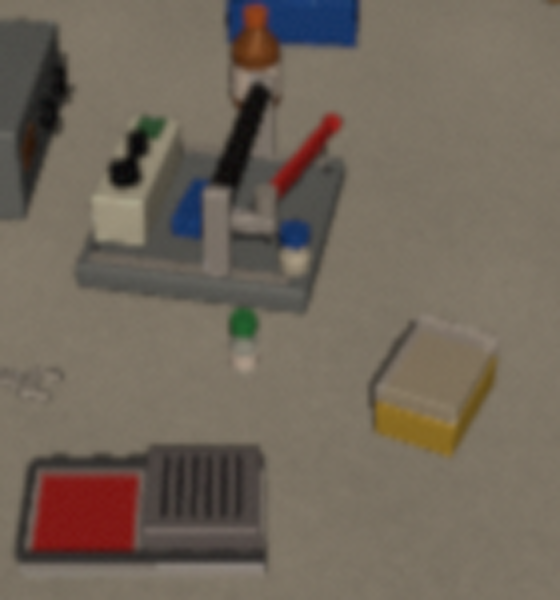

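```bash
cat > h.py <<'E'
import numpy as np,cv2
def ray(c,uv,z):
    K,R,t=c["K"],c["R"],c["t"]
    C=-R.T@t; d=R.T@np.linalg.solve(K,np.r_[uv,1.]); return C+d*(z-C[2])/d[2]
def proj(c,X):
    p=c["K"]@(c["R"]@np.asarray(X)+c["t"]); return p[:2]/p[2]
E
python3 - <<'E'
from h import *
c=np.load("top0.npz"); f=c["frame"]; hsv=cv2.cvtColor(f,cv2.COLOR_RGB2HSV)
def mask(lo,hi,box):
    m=cv2.inRange(hsv,np.array(lo),np.array(hi)); k=np.zeros_like(m); x0,x1,y0,y1=box; k[y0:y1,x0:x1]=1; return m*k
red=lambda b: mask((0,150,90),(8,255,255),b)|mask((172,150,90),(180,255,255),b)
def rect(m,z,name):
    p=np.argwhere(m)[:,::-1]; w=np.array([ray(c,q,z)[:2] for q in p]); r=cv2.minAreaRect((w*1000).astype(np.float32)); print(name,len(p),r, w.mean(0).round(4)); return w,r
w,_=rect(red((285,375,195,230)),.115,"lever")
w,_=rect(mask((0,0,0),(180,255,25),(288,358,180,202)),.115+.008,"bar")
cv2.imwrite("pics/m.png",mask((0,0,0),(180,255,25),(288,358,180,202)))
rect(red((170,220,150,190)),.015,"redwin")
a=lambda u,v:(270+u/5,140+v/5)
b=lambda u,v:(165+u/4,140+v/4)
for n,p,z in[("bar L",a(111,246),.115),("bar R",a(414,270),.115),("post R",a(428,272),.129),("postL",a(95,246),.129),
 ("ball",a(328,398),.115),("leverpiv end",a(127,322),.126),("deck NL",a(58,390),.03),("deck NR",a(410,420),.03),("deckFL",a(88,48),.03),("deckFR",a(430,72),.03),
 ("cap",a(118,362),.078),("bottle cap",a(677,236),.12),("vial",b(370,246),.06),
 ("plate NL",b(65,304),.02),("plate NR",b(200,292),.02),("plate FL",b(45,68),.02),("FR",b(180,58),.02),("cov FL",b(62,183),.046),("covFR",b(178,178),.046),("cov NL",b(68,298),.046),("covNR",b(186,290),.046),
 ("tip1",b(278,400),.059),("tip2",b(398,448),.059),("tip3",b(368,530),.059),("tip4",b(244,484),.059)]: print(n,ray(c,p,z).round(4))
E
```

```text
lever 151 ((511.752197265625, -195.3956298828125), (141.91851806640625, 15.837963104248047), 66.40867614746094) [ 0.5092 -0.1985]
bar 426 ((576.5530395507812, -214.8040771484375), (183.50802612304688, 25.523151397705078), 85.0006332397461) [ 0.5762 -0.2137]
redwin 598 ((666.8710327148438, 204.26730346679688), (81.6236801147461, 85.7079086303711), 5.262593746185303) [0.6668 0.2046]
bar L [ 0.5849 -0.122   0.115 ]
bar R [ 0.565  -0.3128  0.115 ]
post R [ 0.5621 -0.3187  0.129 ]
postL [ 0.5836 -0.1109  0.129 ]
ball [ 0.4855 -0.2552  0.115 ]
leverpiv end [ 0.5355 -0.1297  0.126 ]
deck NL [ 0.4991 -0.0899  0.03  ]
deck NR [ 0.4736 -0.3225  0.03  ]
deckFL [ 0.7294 -0.1169  0.03  ]
deckFR [ 0.7072 -0.3466  0.03  ]
cap [ 0.5136 -0.1268  0.078 ]
bottle cap [ 0.582  -0.4782  0.12  ]
vial [ 0.5534 -0.0111  0.06  ]
plate NL [0.5143 0.2458 0.02  ]
plate NR [0.5217 0.1323 0.02  ]
plate FL [0.7154 0.2614 0.02  ]
FR [0.7212 0.1465 0.02  ]
cov FL [0.6133 0.2434 0.046 ]
covFR [0.6151 0.1469 0.046 ]
cov NL [0.5176 0.2391 0.046 ]
covNR [0.5219 0.1416 0.046 ]
tip1 [0.4297 0.0667 0.059 ]
tip2 [ 0.3887 -0.0298  0.059 ]
tip3 [ 0.3237 -0.0039  0.059 ]
tip4 [0.3627 0.0955 0.059 ]
```

```bash
cat >> h.py <<'E'
from scipy.spatial.transform import Rotation as Ro
O=np.array([.5755,-.216]);TH=np.radians(-6.0)
def car(x,y): # carriage mm -> world
    c,s=np.cos(TH),np.sin(TH); return O+np.array([c*x-s*y,s*x+c*y])/1000
def row(pos,yang):
    """yang: world angle deg of tool y, tool down"""
    from plant import get_obs
    o=get_obs(); q=o["tcp_rot"]; R0=Ro.from_quat([q[1],q[2],q[3],q[0]])
    a=np.radians(yang); y=np.array([np.cos(a),np.sin(a),0]); z=np.array([0,0,-1.]); x=np.cross(y,z)
    R1=Ro.from_matrix(np.stack([x,y,z],1))
    d=R0.inv().apply(np.array(pos)-o["eef_pos"])*1000
    return d.round(1),np.degrees((R0.inv()*R1).as_rotvec()).round(2)
E
python3 - <<'E'
from h import *
print(car(-130,-22),row([*car(-130,-22),.231],-6))
E
```

```text
[ 0.44391253 -0.22429078] (array([ 323.5, -346.6,   -0. ]), array([-9.000e-02, -5.000e-02, -6.138e+01]))
```

```bash
python3 -m inch '[[[324,-347,0,0,0,-61.4],[324,-347,0,0,0,-61.4],[324,-347,0,0,0,-61.4],[324,-347,0,0,0,-61.4],[324,-347,0,0,0,-61.4],[324,-347,0,0,0,-61.4],[324,-347,0,0,0,-61.4],[324,-347,0,0,0,-61.4],[324,-347,0,0,0,-61.4],[324,-347,0,0,0,-61.4],[324,-347,0,0,0,-61.4],[324,-347,0,0,0,-61.4],[324,-347,0,0,0,-61.4],[324,-347,0,0,0,-61.4],[324,-347,0,0,0,-61.4],[324,-347,0,0,0,-61.4]]]' 0
python3 - <<'E'
from h import *
from plant import camera,get_obs
print(row([*car(-130,-22),.100],-6), get_obs()["contact_force"],get_obs()["gripper_width"])
for n in("side","top","wrist"):
    c=camera(n); np.savez(n+"1.npz",**c); cv2.imwrite(f"pics/{n}1.png",c["frame"][...,::-1])
E
```

```text
time_s: 1.75
eef_pos: [0.4441, -0.2251, 0.2312]
tcp_rot: [-0.0, 0.744, 0.669, -0.0]
contact_force: [-0.3, 0.3, 0.5]
gripper_width: 0.001
(array([  0.8,  -0.3, 131.2]), array([-0.01,  0.01, -0.07])) [-0.28663525  0.31332743  0.46638533] 0.0014567295441727966
```

```bash
python3 -m inch '[[[1,0,40,0,0,0],[1,0,80,0,0,0],[1,0,115,0,0,0],[1,0,130,0,0,0],[1,0,131,0,0,0],[1,0,131,0,0,0],[1,0,131,0,0,0]]]'
python3 - <<'E'
from h import *
from plant import camera
for n in("side","wrist","top"):
    c=camera(n); np.savez(n+"2.npz",**c); im=c["frame"][...,::-1]
    if n=="side": im=cv2.resize(im[60:220,200:340],None,fx=4,fy=3.7,interpolation=cv2.INTER_CUBIC)
    if n=="top": im=cv2.resize(im[140:260,270:420],None,fx=5,fy=5,interpolation=cv2.INTER_CUBIC)
    cv2.imwrite(f"pics/{n}2.png",im)
E
```

```text
time_s: 2.6
eef_pos: [0.4456, -0.2237, 0.1014]
tcp_rot: [0.001, 0.743, 0.669, 0.001]
contact_force: [0.2, 0.1, 0.7]
gripper_width: 0.002
```

View pics/side2.png

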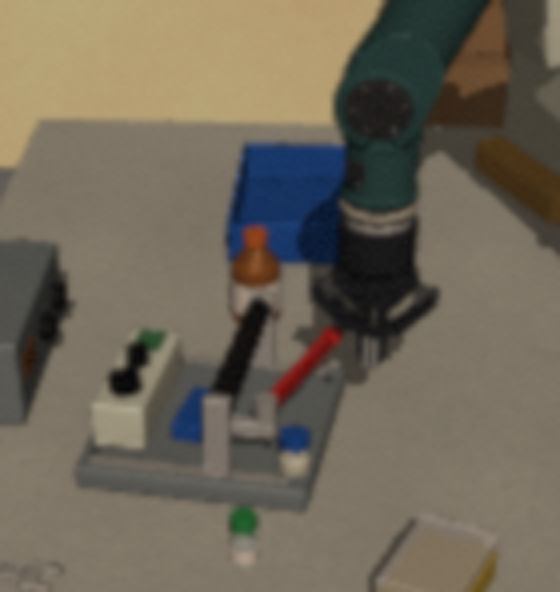

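View pics/wrist2.png

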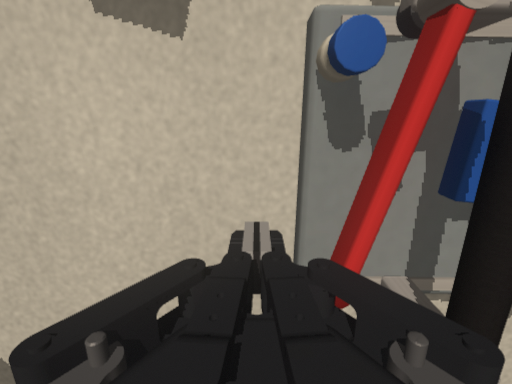

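View pics/top2.png

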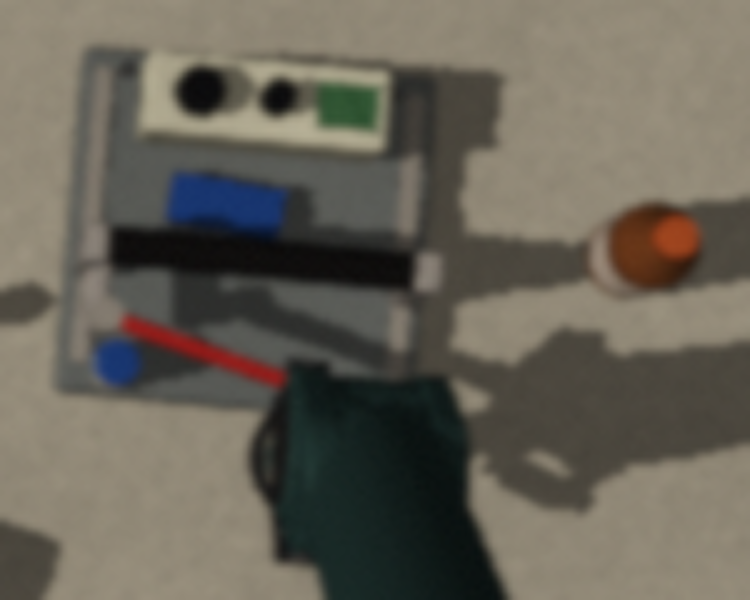

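```bash
python3 -m inch '[[[0,5,1,0,0,0],[0,10,1,0,0,0],[0,15,1,0,0,0],[0,20,1,0,0,0],[0,24,1,0,0,0],[0,27,1,0,0,0],[0,30,1,0,0,0],[0,33,1,0,0,0],[0,36,1,0,0,0],[0,39,1,0,0,0],[0,42,1,0,0,0],[0,42,1,0,0,0],[0,42,1,0,0,0]]]'
python3 - <<'E'
from h import *
from plant import camera,get_obs
c=camera("wrist"); cv2.imwrite("pics/w3.png",c["frame"][...,::-1])
o=get_obs();print(o["eef_pos"],o["contact_force"])
E
```

```text
time_s: 4.05
eef_pos: [0.4858, -0.2277, 0.0991]
tcp_rot: [-0.0, 0.743, 0.669, -0.0]
contact_force: [-2.5, -0.2, -0.4]
gripper_width: 0.004
[ 0.48584341 -0.22763137  0.09909969] [-3.53622069 -0.76242909 -1.36166109]
```

View pics/w3.png

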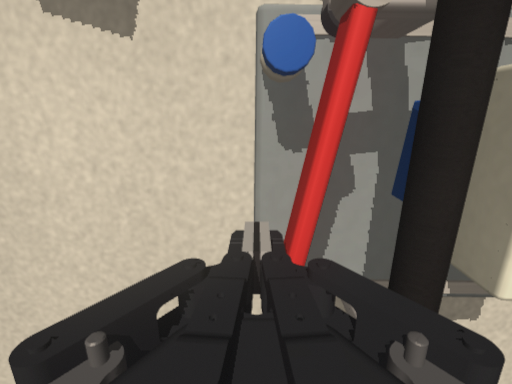

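```bash
python3 -m inch '[[[0,3,0,0,0,0],[0,6,0,0,0,0],[0,9,0,0,0,0],[0,12,0,0,0,0],[0,15,0,0,0,0],[0,17,0,0,0,0],[0,19,0,0,0,0],[0,20,0,0,0,0],[0,20,0,0,0,0],[0,20,0,0,0,0]]]'
python3 - <<'E'
from h import *
from plant import camera,get_obs
c=camera("wrist"); cv2.imwrite("pics/w4.png",c["frame"][...,::-1])
o=get_obs();print(o["eef_pos"],o["contact_force"])
E
```

```text
time_s: 5.1
eef_pos: [0.5058, -0.2306, 0.0992]
tcp_rot: [-0.0, 0.743, 0.669, -0.001]
contact_force: [-3.9, -2.3, 0.6]
gripper_width: -0.0
[ 0.50571466 -0.23052103  0.09920536] [-6.03068679 -2.49500836  0.09728136]
```

View pics/w4.png

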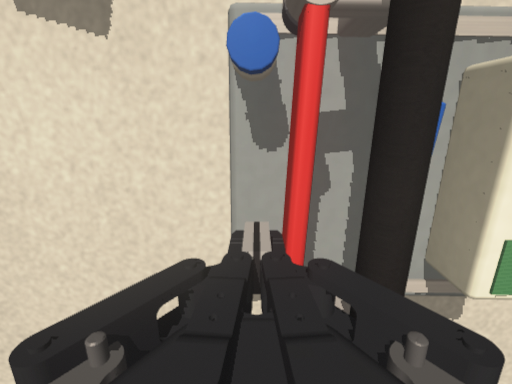

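```bash
python3 -m inch '[[[0,0.5,0,0,0,0],[0,1,0,0,0,0],[0,1.5,0,0,0,0],[0,2,0,0,0,0],[0,2,0,0,0,0]]]'
python3 -m inch '[[[0,0.5,0,0,0,0],[0,1,0,0,0,0],[0,1,0,0,0,0]]]'
```

```text
time_s: 5.65
eef_pos: [0.5076, -0.2309, 0.0992]
tcp_rot: [-0.0, 0.743, 0.669, -0.001]
contact_force: [-4.8, -3.0, 0.3]
gripper_width: 0.002
time_s: 5.95
eef_pos: [0.5085, -0.2311, 0.0992]
tcp_rot: [-0.0, 0.743, 0.669, -0.001]
contact_force: [-4.3, -2.5, 0.1]
gripper_width: -0.001
```

```bash
python3 -m inch '[[[0,0.5,0,0,0,0],[0,1,0,0,0,0],[0,1,0,0,0,0]]]'
```

```text
time_s: 6.25
eef_pos: [0.5094, -0.2312, 0.0992]
tcp_rot: [-0.0, 0.743, 0.669, -0.001]
contact_force: [-6.3, -3.7, 0.4]
gripper_width: 0.0
```

```bash
python3 -m inch '[[[0,0.5,0,0,0,0],[0,0.5,0,0,0,0]]]';python3 -m inch '[[[0,0.5,0,0,0,0],[0,0.5,0,0,0,0]]]'
```

```text
time_s: 6.45
eef_pos: [0.5095, -0.2312, 0.0992]
tcp_rot: [-0.001, 0.743, 0.669, -0.001]
contact_force: [-6.3, -1.9, 1.2]
gripper_width: 0.001
time_s: 6.65
eef_pos: [0.5095, -0.2312, 0.0992]
tcp_rot: [-0.001, 0.743, 0.669, -0.002]
contact_force: [-6.4, -2.8, 1.6]
gripper_width: -0.001
```

```bash
python3 - <<'E'
from h import *
from plant import camera,get_obs
c=camera("wrist"); cv2.imwrite("pics/w5.png",c["frame"][...,::-1])
o=get_obs();print(o["eef_pos"],o["contact_force"])
E
```

```text
[ 0.50948281 -0.2312422   0.09917529] [-6.54047209 -3.52411173  2.0218125 ]
```

View pics/w5.png

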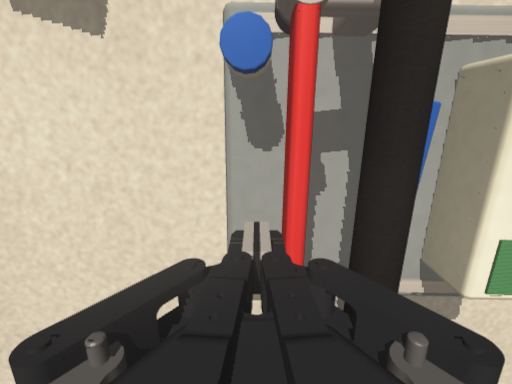

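```bash
python3 -m inch '[[[0,0.5,0,0,0,0],[0,1,0,0,0,0],[0,1,0,0,0,0],[0,1,0,0,0,0]]]'
```

```text
time_s: 7.1
eef_pos: [0.5096, -0.2313, 0.0992]
tcp_rot: [-0.002, 0.743, 0.669, -0.002]
contact_force: [-7.2, -2.5, 3.5]
gripper_width: -0.002
```

```bash
python3 -m inch '[[[0,1,0,0,0,0],[0,1,0,0,0,0],[0,1,0,0,0,0],[0,1,0,0,0,0],[0,1,0,0,0,0],[0,1,0,0,0,0],[0,1,0,0,0,0],[0,1,0,0,0,0],[0,1,0,0,0,0],[0,1,0,0,0,0],[0,1,0,0,0,0],[0,1,0,0,0,0],[0,1,0,0,0,0],[0,1,0,0,0,0],[0,1,0,0,0,0],[0,1,0,0,0,0],[0,1,0,0,0,0],[0,1,0,0,0,0]]]'
```

```text
time_s: 8.9
eef_pos: [0.5097, -0.2313, 0.0991]
tcp_rot: [-0.002, 0.743, 0.669, -0.003]
contact_force: [-10.3, -1.7, 4.8]
gripper_width: 0.002
```

```bash
python3 -m inch '[[[0,-2,0,0,0,0],[0,-4,0,0,0,0],[0,-7,0,0,0,0],[0,-10,0,0,0,0],[0,-13,0,0,0,0],[0,-16,0,0,0,0],[0,-19,0,0,0,0],[0,-22,0,0,0,0],[0,-25,0,0,0,0],[0,-28,0,0,0,0],[0,-31,0,0,0,0],[0,-34,0,0,0,0],[0,-37,0,0,0,0],[0,-40,0,0,0,0],[0,-44,0,0,0,0],[0,-50,0,0,0,0],[0,-58,0,0,0,0],[0,-66,0,0,0,0],[0,-66,0,0,0,0],[0,-66,0,0,0,0]]]'
python3 - <<'E'
from h import *
from plant import camera,get_obs
c=camera("wrist"); cv2.imwrite("pics/w6.png",c["frame"][...,::-1])
o=get_obs();print(o["eef_pos"],o["contact_force"])
E
```

```text
time_s: 10.9
eef_pos: [0.4474, -0.2237, 0.0994]
tcp_rot: [0.0, 0.743, 0.669, 0.0]
contact_force: [-0.1, -0.1, 0.7]
gripper_width: -0.002
[ 0.44783537 -0.22371973  0.099412  ] [-0.67266721 -0.13875502 -0.89580983]
```

View pics/w6.png

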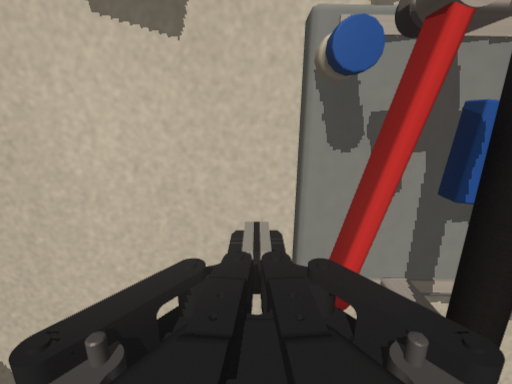

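```bash
python3 -m inch '[[[0,0,-40,0,0,0],[0,0,-80,0,0,0],[0,0,-110,0,0,0],[0,0,-120,0,0,0],[0,0,-120,0,0,0]]]'
cat >> h.py <<'E'
PO=np.array([.6182,.1965]);PT=np.radians(4.5)
def pl(x,y):
    c,s=np.cos(PT),np.sin(PT); return PO+np.array([c*x-s*y,s*x+c*y])/1000
E
python3 - <<'E'
from h import *
print(pl(-140,0),row([*pl(-140,0),.18],4.5))
E
```

```text
time_s: 11.45
eef_pos: [0.4488, -0.2241, 0.2207]
tcp_rot: [0.002, 0.743, 0.669, 0.001]
contact_force: [0.4, -0.3, 0.0]
gripper_width: 0.001
[0.47863157 0.18551573] (array([410.5, -13.2,  40.1]), array([  0.2 ,   0.09, -10.49]))
```

```bash
python3 -m inch '[[[45,-1,0,0,0,-1],[90,-3,0,0,0,-2],[135,-4,0,0,0,-4],[180,-6,0,0,0,-5],[225,-7,0,0,0,-6],[270,-9,10,0,0,-7],[315,-10,20,0,0,-8],[360,-12,30,0,0,-9],[395,-13,40,0,0,-10],[410,-13,40,0,0,-10.5],[410,-13,40,0,0,-10.5],[410,-13,40,0,0,-10.5],[410,-13,40,0,0,-10.5]]]'
python3 - <<'E'
from h import *
from plant import camera,get_obs
print(row([*pl(-140,0),.026],4.5))
c=camera("wrist"); np.savez("w7.npz",**c);cv2.imwrite("pics/w7.png",c["frame"][...,::-1])
E
```

```text
time_s: 12.75
eef_pos: [0.4772, 0.1827, 0.179]
tcp_rot: [0.0, 0.68, 0.733, -0.001]
contact_force: [0.1, -0.1, -0.0]
gripper_width: 0.0
(array([  3. ,   1.7, 153. ]), array([-0.05,  0.11, -0.18]))
```

View pics/w7.png

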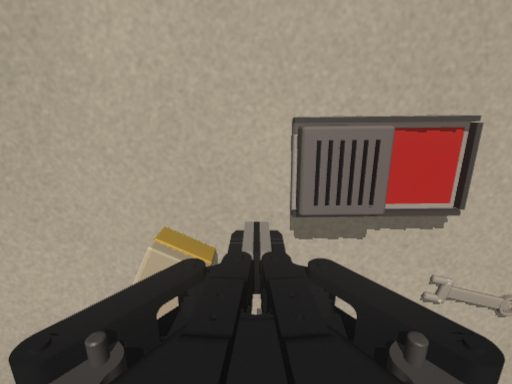

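```bash
python3 - <<'E'
from h import *
c=np.load("w7.npz")
for p,z in[((302,127),.046),((300,214),.046),((393,126),.046),((386,214),.046),((294,118),.02),((290,228),.015),((479,117),.025),((460,213),.02)]:
    w=ray(c,p,z)[:2]; d=w-PO; cs,s=np.cos(PT),np.sin(PT); print(w.round(4),(1000*np.array([cs*d[0]+s*d[1],-s*d[0]+cs*d[1]])).round(1))
E
```

```text
[0.5192 0.2425] [-95.1  53.6]
[0.5284 0.1489] [-93.2 -40.4]
[0.6106 0.2503] [-3.3 54.3]
[0.6233 0.1561] [  1.9 -40.7]
[0.5137 0.2504] [-100.   62.]
[0.5245 0.1178] [-99.6 -71.1]
[0.7113 0.2664] [98.3 62.4]
[0.7264 0.155 ] [104.6 -49.8]
```

```bash
python3 -m inch '[[[6,0,40,0,0,0],[6,0,80,0,0,0],[6,0,115,0,0,0],[6,0,140,0,0,0],[6,0,152,0,0,0],[6,0,153,0,0,0],[6,0,153,0,0,0],[6,0,153,0,0,0]]]'
python3 - <<'E'
from h import *
print(row([*pl(-113,3),.026],4.5))
E
```

```text
time_s: 13.6
eef_pos: [0.4778, 0.1916, 0.0276]
tcp_rot: [0.0, 0.679, 0.734, 0.001]
contact_force: [0.7, -0.2, -0.1]
gripper_width: -0.002
(array([-3.1, 27.3,  1.7]), array([ 0.13, -0.05, -0.02]))
```

```bash
python3 -m inch '[[[-2,10,1,0,0,0],[-2,18,1,0,0,0],[-2,22,1,0,0,0],[-2,26,1,0,0,0],[-2,30,1,0,0,0],[-2,34,1,0,0,0],[-2,39,1,0,0,0],[-2,44,1,0,0,0],[-2,49,1,0,0,0],[-2,54,1,0,0,0],[-2,59,1,0,0,0],[-2,64,1,0,0,0],[-2,69,1,0,0,0],[-2,74,1,0,0,0],[-2,79,1,0,0,0],[-2,84,1,0,0,0],[-2,89,1,0,0,0],[-2,94,1,0,0,0],[-2,97,1,0,0,0],[-2,100,1,0,0,0]]]'
python3 - <<'E'
from h import *
from plant import camera,get_obs
print(row([*pl(-14.5,3),.026],4.5),get_obs()["contact_force"])
c=camera("wrist"); cv2.imwrite("pics/w8.png",c["frame"][...,::-1])
E
```

```text
time_s: 15.6
eef_pos: [0.577, 0.1975, 0.0253]
tcp_rot: [-0.0, 0.679, 0.734, 0.0]
contact_force: [-1.2, 1.1, 0.0]
gripper_width: 0.001
(array([-1.2, 26.5, -0.7]), array([ 0.01, -0.01,  0.02])) [-1.23051068  1.13093105  0.04939988]
```

View pics/w8.png

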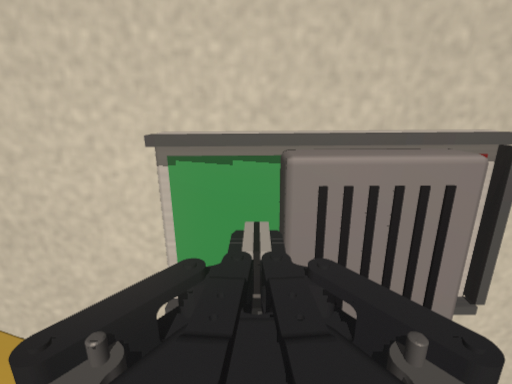

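Nearly there: green shows at (225,205), and a strip remains before the far stop at about (490,220). I'll push on gently.

```bash
python3 -m inch '[[[0,4,0,0,0,0],[0,8,0,0,0,0],[0,12,0,0,0,0],[0,15,0,0,0,0],[0,18,0,0,0,0],[0,20,0,0,0,0],[0,20,0,0,0,0]]]'
python3 -m inch '[[[0,2,0,0,0,0],[0,4,0,0,0,0],[0,4,0,0,0,0]]]'
```

```text
time_s: 16.35
eef_pos: [0.5974, 0.199, 0.0254]
tcp_rot: [0.0, 0.679, 0.734, 0.0]
contact_force: [-0.8, 0.6, -0.2]
gripper_width: 0.004
time_s: 16.65
eef_pos: [0.6002, 0.1991, 0.0253]
tcp_rot: [-0.0, 0.679, 0.734, -0.001]
contact_force: [-3.7, 0.2, 2.0]
gripper_width: -0.003
```

```bash
python3 -m inch '[[[0,1,0,0,0,0],[0,2,0,0,0,0],[0,2,0,0,0,0]]]'
python3 -m inch '[[[0,1,0,0,0,0],[0,2,0,0,0,0],[0,2,0,0,0,0],[0,2,0,0,0,0]]]'
python3 - <<'E'
from h import *
from plant import camera,get_obs
print(get_obs()["contact_force"])
c=camera("wrist"); cv2.imwrite("pics/w9.png",c["frame"][...,::-1])
E
```

```text
time_s: 16.95
eef_pos: [0.6002, 0.199, 0.0252]
tcp_rot: [-0.001, 0.679, 0.735, -0.002]
contact_force: [-5.9, -0.3, 4.8]
gripper_width: 0.003
time_s: 17.35
eef_pos: [0.6002, 0.199, 0.025]
tcp_rot: [-0.002, 0.678, 0.735, -0.004]
contact_force: [-8.5, -0.9, 7.0]
gripper_width: -0.001
[-8.4698203  -0.90449897  6.97337121]
```

View pics/w9.png

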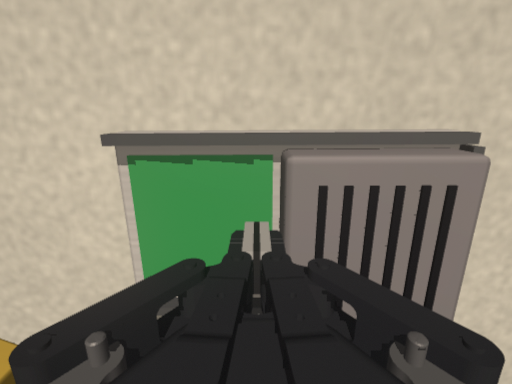

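```bash
python3 -m inch '[[[0,-4,0,0,0,0],[0,-10,0,0,0,0],[0,-22,0,0,0,0],[0,-40,0,0,0,0],[0,-55,0,0,0,0],[0,-60,-20,0,0,0],[0,-60,-60,0,0,0],[0,-60,-100,0,0,0],[0,-60,-140,0,0,0],[0,-60,-170,0,0,0],[0,-60,-190,0,0,0],[0,-60,-190,0,0,0],[0,-60,-190,0,0,0],[0,-60,-190,0,0,0]]]'
python3 - <<'E'
from h import *
from plant import camera,get_obs
print(get_obs()["contact_force"])
for n in("side","top","wrist"):
    c=camera(n); np.savez(n+"9.npz",**c); im=c["frame"][...,::-1].copy(); cv2.imwrite(f"pics/{n}9.png",im)
    if n!="wrist":
        d=cv2.absdiff(im,cv2.imread(f"pics/{n}0.png")); cv2.imwrite(f"pics/{n}d.png",np.clip(d.astype(int)*3,0,255).astype(np.uint8))
E
```

```text
time_s: 18.8
eef_pos: [0.5438, 0.1942, 0.2139]
tcp_rot: [-0.0, 0.679, 0.734, -0.001]
contact_force: [-0.9, -0.3, -0.2]
gripper_width: -0.001
[-0.92533553 -0.31186404 -0.17496069]
```

View pics/top9.png

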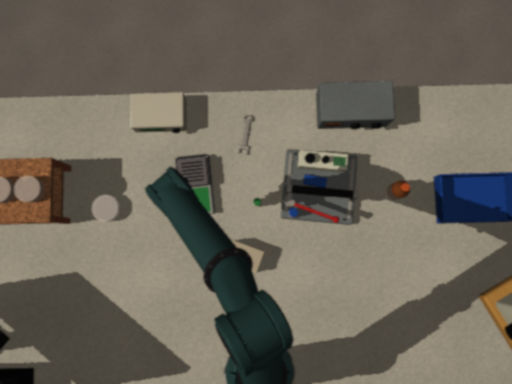

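View pics/sided.png

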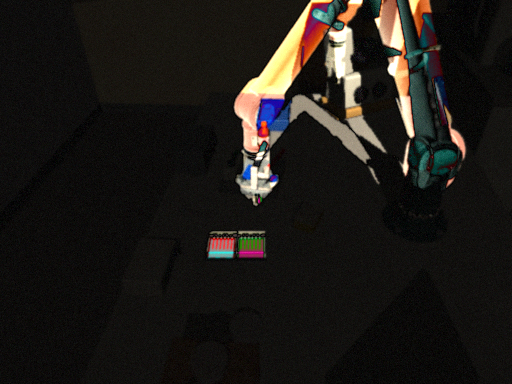

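View pics/topd.png

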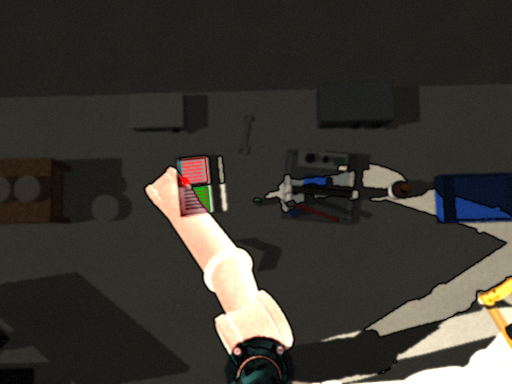

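View pics/wrist9.png

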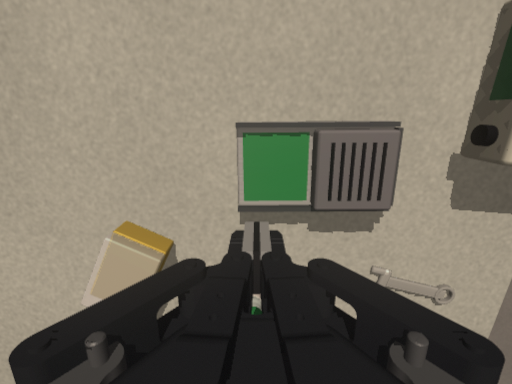

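The wrist view shows green at (275,168) with the red hidden. In the top view the lever is out at (318,213), and the loose things show no shift, only the arm and its shadow. The robot is clear.

```bash
python3 -c "
from plant import sign_off,get_obs
print(get_obs()['time_s'],sign_off())"
```

```text
the job is handed in; nothing more can be done
18.95 None
```

I carried out the brake check and recorded it, then handed the job in at 18.95 s; `sign_off()` gives no verdict.

- **Lever pressed:** With the closed fingers' backs, I pressed the lever until the tool stopped moving at about 7 N. That was within 1 mm of where the stop should be.
- **Lever held and released:** I held it there for just over 2 s, with a peak reading of about 11 N. I then eased it out at about 30 mm/s, and the wrist picture afterwards showed it fully out and clear of the fingers.
- **Cover:** I pushed it until it stalled at its far stop, at 8.5 N along the push. The wrist picture shows the green window and no red.
- **Final checks:** The pictures before and after show no shift in any loose thing I could see; the arm partly hides the tip box in the top view. The guide bar was never approached closely, and the arm finished raised, with its force reading at about noise level.
- **Disagreement:** The wrist and top views differed by about 6 mm on the indicator's sideways position. I aimed midway, and it did not affect the push.
- **Unexplained reading:** While the cover was against its stop there was also about 7 N upward on the tool. It was gone after I retreated.

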